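# Scan the footed cast with the cordless scanner

### The arm

A 6-joint arm with a two-finger parallel gripper is mounted at the origin on a cart in front of the work surface, level with it; the furniture and walls round the work are solid. World frame = base frame: x ahead of the robot, y to its left, z up, the work surface at z = 0. Lengths are in m, angles in rad, forces in N, time in s.
With the tool pointing down it reaches from about 0.35 to 0.8 m from the base axis. Payload 7.3 kg.
Tool frame: the origin (TCP) lies between the finger pads; the fingertips stand 25 mm ahead of it and the grasp point (between the pads) lies 6 mm ahead of it (r.tip_extent is the distance from the TCP to the fingertips, in m); z points along the fingers, y is the line along which they close (so a half turn about z gives the same grasp; the last joint's range is limited). The gripper opens to 85 mm and grips with 20 to 120 N. Pads are 22 mm wide; open, the fingers measure 114 mm over their backs; the gripper's body (76 mm by 85 mm) begins 54 mm behind the grasp point. The pads swing forward as they close: fully open they stand 13 mm farther back than shut.
Start: joints at [-1.366, 0.342, 1.524, -0, 1.275, -0.146], TCP at [0.18, -0.493, 0.256] pointing down, gripper open.
Joint ranges: [-2.53, 2.53], [-0.77, 2.02], [0.04, 2.7], [-1, 4.14], [0.28, 2.66], [-3.11, 3.11]. Speed limits (rad/s): [2.57, 2.57, 3.14, 3.14, 3.14, 3.14].

### API

Orientations are given as a unit quaternion [x, y, z, w].
In Python, from workcell import r, command_gripper, optics gives the robot as it stands. The module is installed in compiled form; this text tells all that it offers. Calls block until the motion is done:
- r.reach(position, orientation): joint-space move of the TCP to a pose.
- r.move_straight(position, orientation=None, speed=0.15, max_force=None): straight line of the TCP; orientation=None keeps the orientation; speed is the mean speed in m/s. With max_force (N) it stops when the force on the tool has changed by that much, and returns True; else False.
- r.movej(angles): joint-space move.
- command_gripper(opening, force=None): finger opening in m; force is the grip in N (None keeps the last); returns when the fingers have stopped.
- r.hold(seconds).
- r.solve_ik(position, orientation): joint angles nearest the present ones, or None.
- r.read_state(): the state.
- optics.get_image(name): name is "scene" or "top"; returns (picture, depth): 384x512x3 uint8, red, green, blue; 384x512 float32, m along the optical axis (not along the pixel's ray), 0 where there is no reading.
- optics.camera_model(name): a dict with "K" (3x3 intrinsics, pixels), "R" (3x3) and "t" (3): a world point X has camera coordinates R X + t. Camera axes: x right, y down, z forward; pixel columns grow to the right and rows downward; lengths in m; the calibration is good to about 2 mm. A picture is of the moment at which its call begins. camera_model takes no time and is no camera call.
A pose or a line that the arm cannot do raises r.PlanningError and nothing moves.
- r.finish_job(): hands the job in; it is judged then, once.
The state is a dict: "time_s": time; "joint_positions": joint angles; "dq": joint speeds; "tau": joint torques, N m; "eef_pos": TCP position; "eef_rot": TCP orientation; "contact_force": force on the tool from outside, world axes, zero at the start; "torque": the same for the moment, N m; "grip_width": finger opening in m; "grip_force": force on a finger pad.
Only numpy, scipy, OpenCV 4.12 (cv2) and the standard library are available. Lean on these libraries where they do the work, as an engineer would, in place of code of your own. Each camera call takes 0.05 s, during which the arm holds its last target. There are 200 camera calls.

### The job

Take the cordless scanner off its charging pad, aim the window in its snout straight down at the middle of the dental cast that stands on a white plaster foot, about 5 cm above its teeth, and hold it still there for two seconds without touching or moving that cast. Then lay the scanner back on the charging pad, flat and lengthwise as it lay before, and let go of it only when it is down.

Things in the scene. Friction and masses are not known exactly. Their poses are not given: they have to be found in the camera images.
- scanner: Cordless scanner, 0.18 kg, loose on the pad. White box handle 140 mm long (x), 28 wide (y), 32 high (z): grip it across the 28 mm. At its +x end a neck and slim grey snout, 20 mm wide, reach to x = 140 mm, underside 6 to 10 mm above the handle's. Origin: centre of the handle's underside. x: along the handle to the snout; z: out of the top, marked by a small dark button plate.
- scanner_window (a point): Centre of the round glass window, 15 mm wide, in the underside of the scanner's snout: x = 124, y = 0, z = 9.5 mm in the scanner's frame. It looks along the scanner's -z: straight down while the scanner is level.
- footed_cast: Cream horseshoe cast on a white plaster foot, 64 x 70 mm, 36 mm high to the teeth, loose. Origin: centre of the foot's underside, on the desk; z up. Two casts without a foot (one pale, one gold, 27 mm high) stand near; the pale one may have changed places with it. Taller things: a furnace to the right (y below 0.20 from x = 0.46 on), a mug 95 mm high near x = 0.71, y = 0.47.
- charging_pad: Flat grey pad, 150 mm (x) by 80 (y), 6 thick, dark rubber inlay, fixed near the desk's front edge. Origin: centre of its underside; x along its length; z up. At the start the scanner lies lengthwise on it, handle centred within 6 mm (its origin 6 mm above the pad's), snout over the pad's +x end. It may be laid back either way round.
Things that resemble listed ones, but are neither listed nor needed, are in the scene too. Of the things shaped like the scanner, the white one is meant.

How it is judged:
By the outcome, as a careful person would: the job done as asked, in the order asked, and still so for the second after the job is handed in, with the robot touching nothing.
It also fails if it takes over 48 s, if anything falls off the work surface, if the arm or the gripper's body presses on something with over 40 N, if the wrist force passes 120 N, or if a joint passes its speed limit or range.

## Working session

There is one attempt and no reset: what is moved stays moved. The work goes in short steps, each a Python script; the robot and the scene stay as the last script left them, time stands still between calls to the robot, and variables do not carry over. Pictures are saved under pics/ and viewed, at most 10 in all, crops included, and the job is handed in when it is done.

```bash
mkdir -p pics; python3 - <<'E'
from workcell import r,optics
import cv2,numpy as np
for n in("scene","top"):
    p,d=optics.get_image(n); cv2.imwrite(f"pics/{n}0.png",cv2.resize(p[:,:,::-1],(800,600),interpolation=cv2.INTER_CUBIC)); np.savez(f"{n}0.npz",p=p,d=d)
    m=optics.camera_model(n); print(n,m["K"].round(1).tolist(),m["R"].round(3).tolist(),m["t"].round(3).tolist(),(d==0).mean())
print(r.read_state()["time_s"],r.tip_extent)
E
```

```text
scene [[453.1, 0.0, 259.4], [0.0, 453.1, 196.9], [0.0, 0.0, 1.0]] [[-0.765, -0.644, 0.012], [-0.35, 0.399, -0.848], [0.541, -0.653, -0.53]] [0.649, 0.041, 0.904] 0.004023234049479167
top [[453.5, 0.0, 253.4], [0.0, 453.5, 195.4], [0.0, 0.0, 1.0]] [[0.004, -1.0, -0.004], [-0.994, -0.003, -0.108], [0.108, 0.004, -0.994]] [0.458, 0.496, 0.832] 0.004058837890625
0.1 0.025
```

View pics/scene0.png

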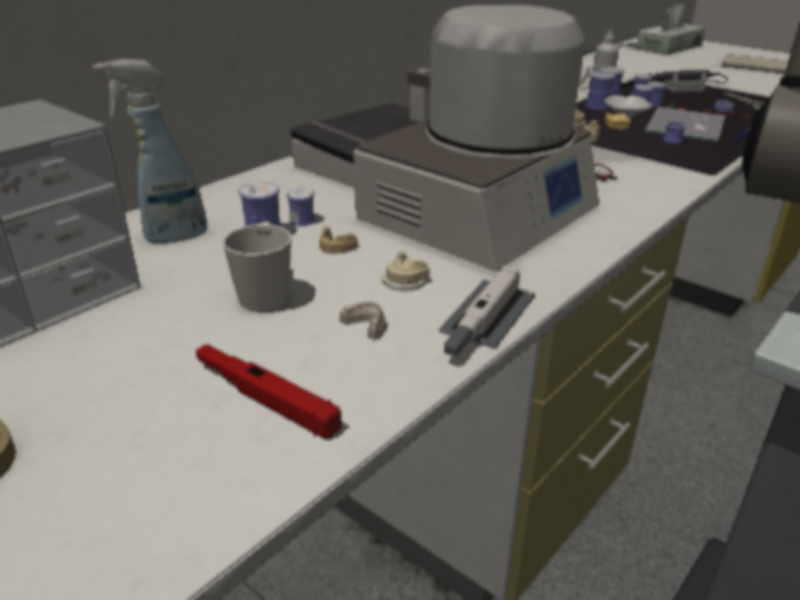

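View pics/top0.png

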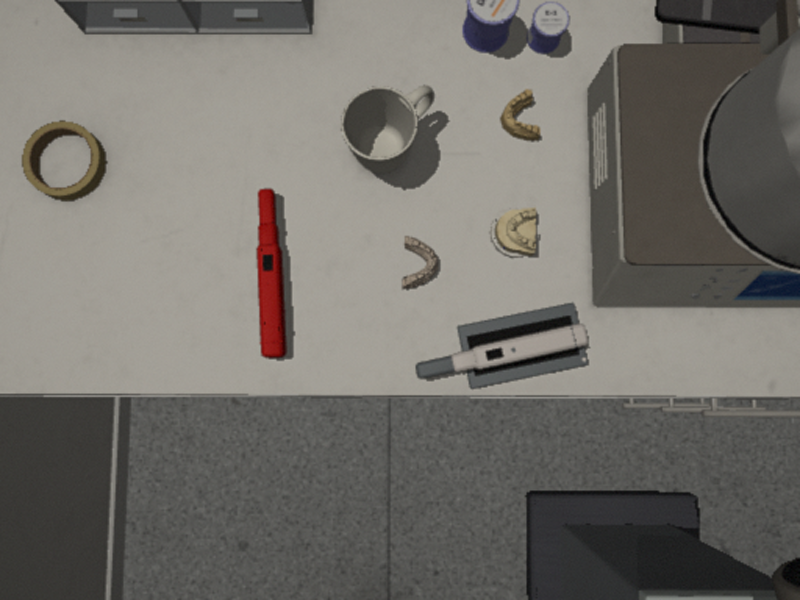

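The white scanner is at about (505,350) in the 800x600 top view, and the red look-alike is at (270,275). There are three casts: footed cream at (517,232) with a white rim, pale without a foot at (420,263), and gold at (521,117). I choose the white scanner and the cast at (517,232), and will check both in a close crop.

```bash
cat > h.py <<'E'
import cv2,numpy as np
from workcell import optics
def world(d,n):
    m=optics.camera_model(n);K,R,t=m["K"],m["R"],m["t"]
    v,u=np.mgrid[:d.shape[0],:d.shape[1]]
    c=np.stack([(u-K[0,2])/K[0,0]*d,(v-K[1,2])/K[1,1]*d,d],-1)
    return (c-t)@R
def rect(W,mask,zlo,zhi):
    q=W[mask&(W[...,2]>zlo)&(W[...,2]<zhi)]
    (c,s,a)=cv2.minAreaRect((q[:,:2]*1000).astype(np.float32))
    return np.round(c,1),np.round(s,1),round(a,1),len(q),np.percentile(q[:,2],[5,50,95]).round(4)
E
python3 - <<'E'
from h import *
f=np.load("top0.npz");p,d=f["p"],f["d"];W=world(d,"top");g=np.load("scene0.npz");Ws=world(g["d"],"scene")
def box(u0,u1,v0,v1):
    m=np.zeros(d.shape,bool);m[int(v0*.64):int(v1*.64),int(u0*.64):int(u1*.64)]=1;return m
print("desk",np.median(W[box(300,400,250,300)],0), np.median(Ws[box(150,200,400,500)],0))
c=box(480,550,195,265)
for z in(.006,.012,.02,.03):print("cast",z,rect(W,c,z,.05))
b=box(405,600,300,392)
print("pad+",rect(W,b,.004,.009));
for z in(.012,.02,.03):print("scan",z,rect(W,b,z,.06))
hsv=cv2.cvtColor(p,cv2.COLOR_RGB2HSV)
print("white",rect(W,b&(p.min(-1)>140),.03,.06))
# scene view clouds near cast
reg=lambda W,x0,x1,y0,y1:(W[...,0]>x0)&(W[...,0]<x1)&(W[...,1]>y0)&(W[...,1]<y1)
ct=rect(W,c,.006,.05)[0]/1000;print("scene cast",rect(Ws,reg(Ws,ct[0]-.055,ct[0]+.055,ct[1]-.055,ct[1]+.055),.006,.05))
for n,bb in(("pale",box(395,450,230,295)),("gold",box(490,550,80,145))):print(n,rect(W,bb,.008,.05))
fx=box(560,640,150,300);print("furnace",W[fx&(W[...,2]>.06)].min(0),W[fx&(W[...,2]>.06)].max(0))
cr=p[190:255,255:385,::-1];a=p[120:190,255:385,::-1]
cv2.imwrite("pics/crop.png",cv2.resize(np.vstack([a,cr]),(520,540),interpolation=cv2.INTER_CUBIC))
E
```

```text
desk [0.5359743  0.5182692  0.00069386] [ 5.40812156e-01  7.30866418e-01 -2.89948739e-04]
cast 0.006 (array([589.4, 312.2]), array([59.8, 60.3]), 82.3, 793, array([0.0075, 0.0249, 0.0339]))
cast 0.012 (array([589. , 313.3]), array([47.6, 57. ]), 88.5, 651, array([0.0187, 0.0255, 0.0345]))
cast 0.02 (array([589.1, 312.9]), array([46.8, 56.6]), 88.5, 611, array([0.0225, 0.0258, 0.0347]))
cast 0.03 (array([588.9, 307.4]), array([32.5, 45.7]), 89.3, 139, array([0.0302, 0.0326, 0.0371]))
pad+ (array([449.8, 331.4]), array([108.5, 235.2]), 0.2, 1876, array([0.0044, 0.0065, 0.0085]))
scan 0.012 (array([445.7, 321. ]), array([ 57.7, 237.9]), 15.1, 1543, array([0.0317, 0.0372, 0.0404]))
scan 0.02 (array([441. , 318.5]), array([ 46.8, 238.7]), 19.7, 1529, array([0.032 , 0.0372, 0.0404]))
scan 0.03 (array([438. , 333.8]), array([ 27.9, 209.5]), 12.7, 1505, array([0.0325, 0.0373, 0.0405]))
white (array([442.8, 313.8]), array([ 19.6, 158.6]), 12.2, 683, array([0.0352, 0.0383, 0.0407]))
scene cast (array([587.5, 315.6]), array([52.7, 60.4]), 88.3, 475, array([0.0071, 0.0227, 0.0327]))
pale (array([549.6, 430.8]), array([41.4, 64. ]), 86.4, 367, array([0.0109, 0.0192, 0.0264]))
gold (array([737.1, 306. ]), array([60.9, 43.1]), 9.7, 395, array([0.0095, 0.0196, 0.0269]))
furnace [0.40170983 0.17894174 0.06004572] [0.67430771 0.45634703 0.88274843]
```

View pics/crop.png

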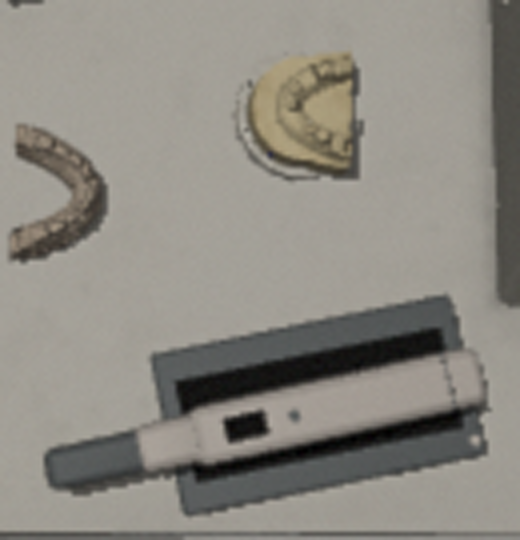

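The crop confirms both choices. The scanner is white with a grey snout pointing left, and its button plate is up. The cream cast has a white rim on its left and lower side, which is the foot; the brownish cast at left has none. I'll refine the centres, then plan.

```bash
cat >> h.py <<'E'
from scipy.spatial.transform import Rotation as Ro
def q(yaw): # tool down, tool x along yaw
    a=np.array([np.cos(yaw),np.sin(yaw),0]);z=np.array([0,0,-1.]);return Ro.from_matrix(np.c_[a,np.cross(z,a),z]).as_quat()
E
python3 - <<'E'
from h import *
from workcell import r
f=np.load("top0.npz");p,d=f["p"],f["d"];W=world(d,"top");g=np.load("scene0.npz");Ws=world(g["d"],"scene")
for n,w in(("top",W),("scene",Ws)):
    m=(abs(w[...,0]-.588)<.06)&(abs(w[...,1]-.315)<.06)
    for lo,hi in((.004,.011),(.006,.045),(.015,.045)):
        k=w[m&(w[...,2]>lo)&(w[...,2]<hi)];print(n,lo,hi,len(k),np.percentile(k[:,:2],[1,99],axis=0).round(4).tolist())
m=(W[...,2]>.025)&(W[...,2]<.05)&(abs(W[...,0]-.438)<.06)&(abs(W[...,1]-.334)<.12)
print("scan all",rect(W,m,.025,.05))
l,c,s,_=cv2.connectedComponentsWithStats(m.astype(np.uint8));print(s[:,2:].tolist())
b=np.zeros(d.shape,bool);b[190:252,262:390]=1
dark=b&(p.max(-1)<40)&(W[...,2]>.03);print("button",W[dark].mean(0) if dark.any() else None)
for yaw,pos in((102.5,[.4435,.31,.1]),(0,[.475,.313,.1055]),(0,[.475,.313,.2])):
  for o in(0,180):print(yaw,o,r.solve_ik(pos,q(np.radians(yaw+o))))
print(r.solve_ik([.34*np.cos(-1.22),.34*np.sin(-1.22),.35],r.read_state()["eef_rot"]))
E
```

```text
top 0.004 0.011 195 [[0.5313, 0.2561], [0.64, 0.3685]]
top 0.006 0.045 793 [[0.5604, 0.2847], [0.6167, 0.3398]]
top 0.015 0.045 638 [[0.5616, 0.2897], [0.6162, 0.3361]]
scene 0.004 0.011 122 [[0.5576, 0.2956], [0.6178, 0.3417]]
scene 0.006 0.045 475 [[0.5595, 0.2908], [0.6137, 0.3411]]
scene 0.015 0.045 339 [[0.5604, 0.2902], [0.6132, 0.3372]]
scan all (array([438.1, 333.8]), array([ 28. , 209.5]), 12.7, 1522, array([0.0321, 0.0373, 0.0405]))
[[512, 384, 195086], [111, 36, 1522]]
button [0.43182316 0.35638516 0.1491695 ]
102.5 0 [ 4.68378146e-01  5.44582939e-01  1.67850817e+00 -4.44089210e-16
  9.18501545e-01  2.50211989e-01]
102.5 180 [ 4.68378146e-01  5.44582939e-01  1.67850817e+00 -4.44089210e-16
  9.18501545e-01 -2.89138066e+00]
0 0 [ 4.47927047e-01  5.78347616e-01  1.59265363e+00 -4.44089210e-16
  9.70591413e-01  2.01872337e+00]
0 180 [ 4.47927047e-01  5.78347616e-01  1.59265363e+00 -4.44089210e-16
  9.70591413e-01 -1.12286928e+00]
0 0 [ 4.47927047e-01  4.70222781e-01  1.48558075e+00 -4.44089210e-16
  1.18578912e+00  2.01872337e+00]
0 180 [ 4.47927047e-01  4.70222781e-01  1.48558075e+00 -4.44089210e-16
  1.18578912e+00 -1.12286928e+00]
[-1.44656940e+00 -7.95450002e-02  1.76332157e+00 -8.29517482e-05
  1.45921534e+00 -2.26526356e-01]
```

```bash
python3 - <<'E'
from h import *
from workcell import r,command_gripper
s=r.read_state();j=np.array(r.solve_ik([.34*np.cos(-1.22),.34*np.sin(-1.22),.35],s["eef_rot"]))
r.movej(j); j[0]=.46; j[5]=.25; r.movej(j)
Q=q(np.radians(102.6)); u=np.array([np.cos(np.radians(102.6)),np.sin(np.radians(102.6)),0])
g=np.array([.4457,.2998,.035])+.008*u
r.reach(g+[0,0,.10],Q)
print(r.move_straight(g,Q,speed=.1,max_force=12))
command_gripper(.02,40)
s=r.read_state();print({k:np.round(s[k],4) for k in("time_s","eef_pos","grip_width","grip_force","contact_force")})
r.move_straight(g+[0,0,.13],Q,speed=.12)
s=r.read_state();print({k:np.round(s[k],4) for k in("time_s","eef_pos","grip_width","grip_force","contact_force","torque")})
for n in("scene","top"):
    p,d=optics.get_image(n);np.savez(f"{n}1.npz",p=p,d=d)
    if n=="scene":cv2.imwrite("pics/lift.png",cv2.resize(p[60:300,180:480,::-1],(750,600),interpolation=cv2.INTER_CUBIC))
E
```

```text
False
{'time_s': np.float64(5.8), 'eef_pos': array([0.4442, 0.3078, 0.0354]), 'grip_width': np.float64(0.0277), 'grip_force': np.float64(41.1462), 'contact_force': array([-0.2478,  0.848 ,  3.0682])}
{'time_s': np.float64(7.0333), 'eef_pos': array([0.4435, 0.3074, 0.1642]), 'grip_width': np.float64(0.0276), 'grip_force': np.float64(40.5004), 'contact_force': array([-0.0517, -0.1865, -2.2553]), 'torque': array([-0.0047, -0.0457, -0.0042])}
```

View pics/lift.png

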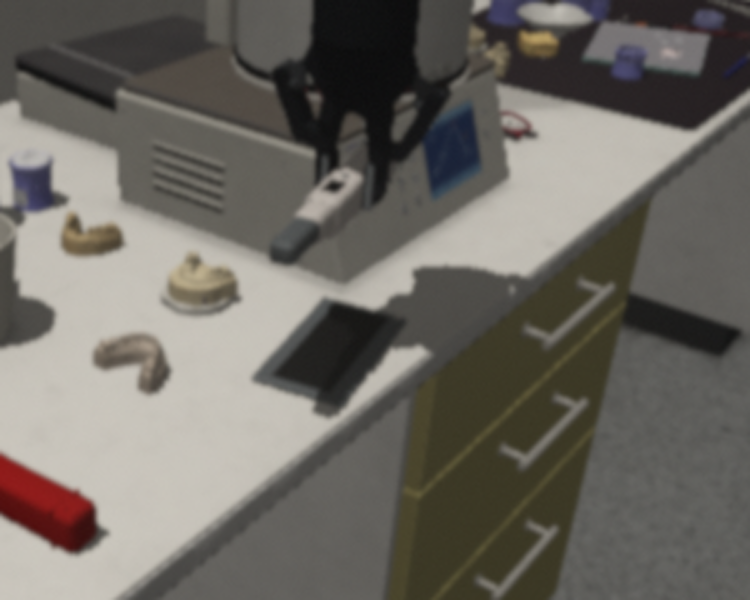

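The scanner is held in the gripper, snout to the lower left at crop (300,235), and the pad at (330,345) is now bare. Next I'll hover above the cast and check snout position and tilt.

```bash
python3 - <<'E'
from h import *
from workcell import r
f=np.load("scene1.npz");p,d=f["p"],f["d"];w=world(d,"scene")
c=np.array([.4457,.2998]);u=np.array([np.cos(np.radians(102.6)),np.sin(np.radians(102.6))])
def ext(w,c,u,lo,hi):
    a=(w[...,:2]-c)@u;b=(w[...,:2]-c)@np.array([-u[1],u[0]]);m=(w[...,2]>lo)&(w[...,2]<hi)&(abs(b)<.02)&(a>.03)&(a<.17)
    A,B,Z=a[m],b[m],w[m][:,2]
    for x in np.arange(.03,.15,.015):
        k=(A>=x)&(A<x+.015)
        if k.sum()>3:print(round(x,3),k.sum(),"zmax",Z[k].max().round(4),np.percentile(Z[k],90).round(4),"b",np.percentile(B[k],[5,95]).round(4))
    print("tip",np.percentile(A,99.5).round(4))
ext(w,c,u,.10,.20)
# pad from scene view
m=(abs(w[...,0]-.4457)<.12)&(abs(w[...,1]-.30)<.12)&(w[...,2]<.02)&(p.max(-1)<115)&(w[...,2]>.0035)
l,n,s,ce=cv2.connectedComponentsWithStats(m.astype(np.uint8));k=1+s[1:,4].argmax();print("pad",rect(w,n==k,-.01,.02))
C=np.array([.588,.312]); g=np.array([C[0]-.116,C[1],0])
r.reach(g+[0,0,.17],q(0))
s=r.read_state();print(s["time_s"],s["eef_pos"].round(4))
for n in("scene","top"):
    p,d=optics.get_image(n);np.savez(f"{n}2.npz",p=p,d=d);w=world(d,n)
    print(n);ext(w,np.array([g[0]-.008,g[1]]),np.array([1,0.]),.11,.20)
    if n=="top":cv2.imwrite("pics/hover.png",cv2.resize(p[100:260,220:420,::-1],(750,600),interpolation=cv2.INTER_CUBIC))
E
```

```text
0.03 83 zmax 0.168 0.167 b [-0.0074  0.0155]
0.045 84 zmax 0.1683 0.1673 b [-0.0068  0.0156]
0.06 116 zmax 0.1673 0.1656 b [-0.0072  0.0152]
0.075 67 zmax 0.1656 0.1646 b [-0.0052  0.0131]
0.09 87 zmax 0.1663 0.1636 b [-0.0058  0.0121]
0.105 66 zmax 0.1637 0.1631 b [-0.0047  0.0114]
0.12 67 zmax 0.1631 0.1627 b [-0.0057  0.0114]
0.135 92 zmax 0.1635 0.1609 b [-0.0059  0.0101]
tip 0.1409
pad (array([445.6, 305.2]), array([ 77.2, 151.2]), 12.1, 1395, array([0.0042, 0.0058, 0.0072]))
8.7 [0.4719 0.312  0.1699]
scene
0.03 102 zmax 0.1726 0.1707 b [0.0091 0.0154]
0.045 106 zmax 0.1731 0.1718 b [0.0041 0.0155]
0.06 80 zmax 0.1724 0.1706 b [-0.0043  0.0143]
0.075 82 zmax 0.1708 0.1701 b [-0.0029  0.0123]
0.09 59 zmax 0.1694 0.1685 b [-0.0028  0.0116]
0.105 65 zmax 0.1685 0.1679 b [-0.0034  0.0112]
0.12 57 zmax 0.1686 0.1679 b [-0.0041  0.0107]
0.135 5 zmax 0.1671 0.1661 b [0.0006 0.0084]
tip 0.1352
top
0.09 109 zmax 0.1731 0.1706 b [-0.009   0.0103]
0.105 121 zmax 0.1711 0.1701 b [-0.0072  0.0102]
0.12 117 zmax 0.1728 0.1704 b [-0.0077  0.0101]
0.135 9 zmax 0.1716 0.1685 b [-0.0042  0.0083]
tip 0.1367
```

View pics/hover.png

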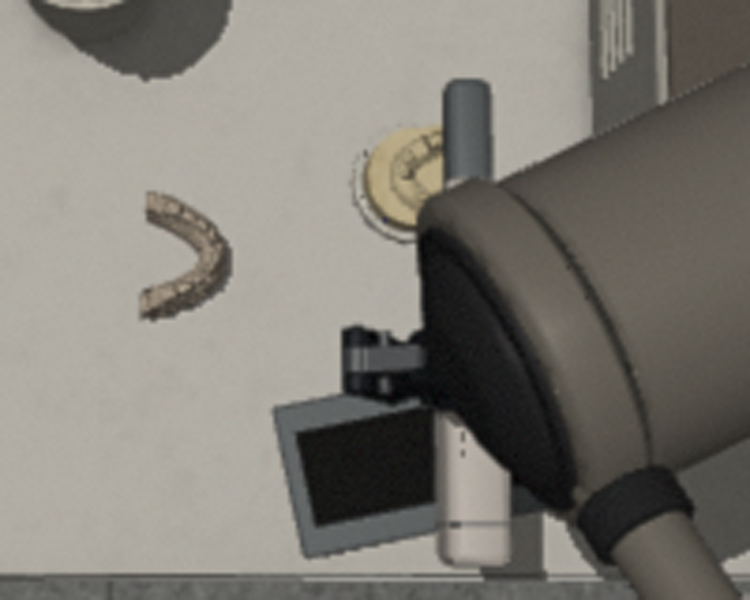

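The scanner is level over the footed cast, with the snout at crop (467,130) and the cast at (410,185); the sideways shift is parallax, since the 3D numbers agree. I'll descend, hold, and check the cast before going back.

```bash
python3 - <<'E'
from h import *
from workcell import r
T=np.array([.473,.312,.1055])
r.move_straight(T,q(0),speed=.08)
r.hold(.5)
s=r.read_state();print(s["time_s"],s["eef_pos"].round(4),np.abs(s["dq"]).max(),s["contact_force"].round(2))
p,d=optics.get_image("scene");cv2.imwrite("pics/aim.png",cv2.resize(p[100:260,190:390,::-1],(750,600),interpolation=cv2.INTER_CUBIC));w=world(d,"scene")
for lo,hi,n in((.006,.05,"cast"),(.07,.13,"snout")):
    m=(abs(w[...,0]-.588)<.055)&(abs(w[...,1]-.315)<.055)&(w[...,2]>lo)&(w[...,2]<hi);k=w[m];print(n,len(k),np.percentile(k,[1,99],axis=0).round(4).tolist())
r.hold(2.6)
s=r.read_state();print(s["time_s"],s["eef_pos"].round(4))
E
```

```text
10.2583 [0.473  0.312  0.1056] 0.002909713960121257 [ 0.27 -1.01 -1.65]
cast 481 [[0.5596, 0.2909, 0.0064], [0.6149, 0.3411, 0.0351]]
snout 294 [[0.5341, 0.3053, 0.0842], [0.6009, 0.325, 0.1064]]
12.9083 [0.473  0.312  0.1055]
```

View pics/aim.png

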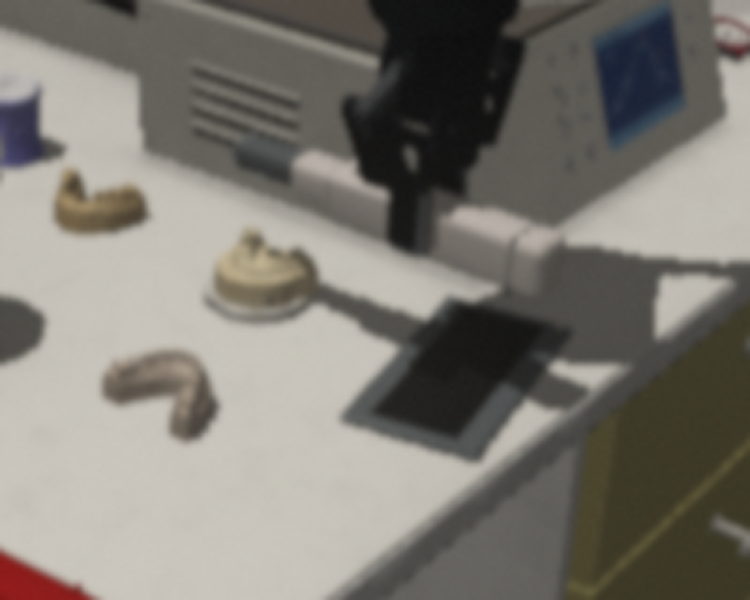

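The snout at (265,155) sits above the cast at (260,275), which hasn't moved, and the 3 s hold is done. Now I'll lay the scanner back.

```bash
python3 - <<'E'
from h import *
from workcell import r,command_gripper
r.move_straight([.472,.312,.17],q(0),speed=.1)
a=np.radians(102.4);Q=q(a);u=np.array([np.cos(a),np.sin(a),0])
g=np.array([.4457,.2998,.0])+.0105*u
r.reach(g+[0,0,.13],Q)
r.move_straight(g+[0,0,.045],Q,speed=.1); r.hold(.3)
print("contact",r.move_straight(g+[0,0,.0345],Q,speed=.02,max_force=5))
s=r.read_state();print(s["time_s"],s["eef_pos"].round(4),s["contact_force"].round(2))
r.hold(.3);command_gripper(.06)
r.move_straight(g+[0,0,.15],Q,speed=.1)
j=np.array(r.read_state()["joint_positions"])
jj=r.solve_ik([.36*np.cos(.75),.36*np.sin(.75),.35],Q);r.movej(jj)
r.hold(.5)
s=r.read_state();print(s["time_s"],s["eef_pos"].round(4))
for n in("scene","top"):
    p,d=optics.get_image(n);w=world(d,n)
    m=(w[...,2]>.025)&(w[...,2]<.05)&(abs(w[...,0]-.438)<.06)&(abs(w[...,1]-.334)<.13)
    print(n,rect(w,m,.025,.05))
    k=w[(abs(w[...,0]-.588)<.055)&(abs(w[...,1]-.315)<.055)&(w[...,2]>.006)&(w[...,2]<.05)];print("cast",np.percentile(k,[1,99],axis=0).round(4).tolist())
    if n=="scene":cv2.imwrite("pics/end.png",cv2.resize(p[100:260,190:390,::-1],(750,600),interpolation=cv2.INTER_CUBIC))
E
```

```text
contact True
17.0417 [0.4433 0.31   0.0354] [-0.9   0.22  4.67]
20.6333 [0.2635 0.2454 0.3498]
scene (array([435.6, 335.9]), array([ 29.3, 211.4]), 13.0, 845, array([0.027 , 0.0356, 0.0386]))
cast [[0.5599, 0.2912, 0.0061], [0.616, 0.3406, 0.0345]]
top (array([436.7, 335.4]), array([ 28. , 210.3]), 12.5, 1524, array([0.0326, 0.0374, 0.0406]))
cast [[0.5604, 0.2851, 0.0063], [0.6168, 0.3398, 0.0373]]
```

View pics/end.png

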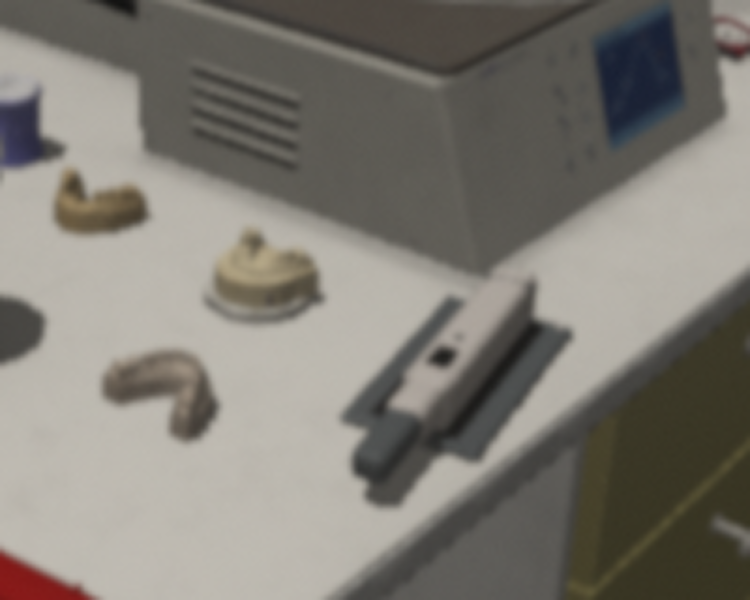

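The scanner lies flat and lengthwise on the pad at (450,360), button side up, and the cast at (260,280) hasn't moved.

```bash
python3 -c "
from workcell import r
print(r.finish_job())"
```

```text
the job is handed in; nothing more can be done
None
```

The job is handed in at about 21 s: the white scanner was held still about 5 cm above the middle of the footed cast for about 3 s, then laid back flat and lengthwise on its pad, and the cast did not move.

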